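# Clip the craft tray to the table's tether loop

## Task

Clip the craft tray to the steel loop on the table: slide the tray along the table with its snap hook square to the loop's near upright and keep pushing until that upright presses the sprung gate open, passes inside the hook and the gate springs shut behind it. Keep the tray on the table all the while, do not knock over the jar or the mug near the loop, and leave the tray standing flat and still, clipped, with nothing touching it.

Things in the scene. Friction and masses are not known exactly. Their poses are not given: they have to be found in the camera images.
- tray: Loose open plywood tray, about 0.6 kg, 116 mm front to back (its x), 136 across (y), 60 high, walls and floor 8 mm thick, empty (100 x 120 inside). Origin: centre of its underside; z up. +x is its front, with the snap hook. It slides: push it low down, from inside or outside (pushed high it tips), or pinch a wall. The like tray at far left, with cutters, has no hook.
- hook_spine (a point): Middle of the snap hook's rear bar, at tray x = 78 mm, y = 0, 22 mm up; axes as the tray's. The steel hook lies flat on two lugs ahead of the tray's front wall (outer face at tray x = 58 mm): a rounded frame of 10 mm round bar, 98 mm across (y -49 to +49 mm), 70 mm front to back, reaching forward to tray x = 143 mm.
- hook_mouth (a point): Point on the shut gate's centre line at the hook's front: tray x = 138 mm, y = 0, 22 mm up; axes as the tray's. The loop's upright enters here, going in the tray's -x direction, if within about 8 mm of y = 0. Its centre must get at least 46 mm behind this point for the gate to spring shut; at 51 mm it stands against the spine, and may rest there.
- gate (a joint): Angle of the hook's sprung gate, rad: 0 shut, grows as it swings into the hook, stop at 1.35; it cannot open outwards. A straight 8 mm round bar along the tray's y, hinged at y = -33 mm; its free end at y = +12 mm meets the rigid nose, which begins at y = +14 mm. Pushing it open takes about 2 to 6 N; it shuts by itself.
- loop: Steel hoop fixed to the table: 8 mm round bar, 65 mm high, two uprights 70 mm apart joined at the top, on a 4 mm foot plate (x -14 to +90 mm, 36 wide). Origin: on the table, at the axis of the near upright (facing the tray). +x points to the other upright, roughly the world's +y; z up. To clip, the tray's x points along this x, its middle on this x line.
- loop_bar (a point): Point on the near upright's axis, 22 mm above the table, level with the hook; axes as the loop's. The tray starts on its -x side, 205 to 250 mm from the tray's origin, up to 45 mm to either side and turned up to 0.35 rad.
- jar: Amber jar with a white lid, 60 mm across, 85 mm high, about 140 mm beside the loop, on the side away from the robot. Origin: centre of its underside, z up. Must not be knocked over.
- mug: White mug, 76 mm across, 85 mm high, about 150 mm beside the loop, on the robot's side. Origin: centre of its underside, z up. Must not be knocked over.

How it is judged:
By the outcome, as a careful person would: the job done as asked, in the order asked, and still so for the second after the job is handed in, with the robot touching nothing.
It also fails if it takes over 67 s, if anything falls off the work surface, if the arm or the gripper's body presses on something with over 40 N, if the wrist force passes 120 N, or if a joint passes its speed limit or range.

## Robot

A 7-joint arm with a two-finger parallel gripper is mounted at the origin on the work surface. World frame = base frame: x ahead of the robot, y to its left, z up, the work surface at z = 0. Lengths are in m, angles in rad, forces in N, time in s.
With the tool pointing down it reaches from about 0.425 to 0.875 m from the base axis. Payload 4.7 kg.
Tool frame: the origin (TCP) lies midway between the tips of the shut fingers; the grasp point (between the pads) lies 19 mm behind it (ctrl.grip_point_offset is the distance from the TCP to the grasp point, in m); z points along the fingers, y is the line along which they close (so a half turn about z gives the same grasp; the last joint's range is limited). The gripper opens to 87 mm and grips with 3 to 60 N. Pads are 19 mm wide; open, the fingers measure 117 mm over their backs; the gripper's body (75 mm by 190 mm) begins 51 mm behind the grasp point.
Start: joints at [-1.278, 0.321, -0.07, 1.45, 0.023, 1.371, -0.057], TCP at [0.179, 0.625, 0.223] pointing down, gripper open.
Joint ranges: [-2.86, 2.86], [-0.3, 2.09], [-1.38, 1.24], [0.06, 2.45], [-1.56, 4.7], [0.09, 2.05], [-2.69, 2.69]. Speed limits (rad/s): [2.57, 2.57, 3.14, 3.14, 3.14, 3.14, 3.14].

## Interface

Orientations are given as a rotation vector (axis times angle).
In Python, from bench import ctrl gives the robot as it stands. The module is installed in compiled form; this text tells all that it offers.
- The arm moves only by the shell command python3 -m handwheel 'ROWS' [OPENING] [FORCE]. ROWS is JSON, a list of rows, each an object of numbers: "x", "y", "z": the shift along the tool's x, y, z in m; "wx", "wy", "wz": the turn, a rotation vector about the tool's x, y, z in degrees. A call has 1 to 10 rows; each row is the pose to reach, as a shift and turn from the pose commanded when the call began, along the tool's axes at that moment; what a row does not reach only later rows make up. A row lasts 1/12 s, in which the tool goes at most 41.7 mm and 7.16 degrees, less where a joint would pass 70% of its speed; a pose out of reach is approached as far as the arm can. A call with a gripper value outside its range is refused whole. OPENING is the finger opening in m, from 0 to 0.087, set as the call begins (- or left out, the last holds). The fingers move at their own pace and stop on an object; FORCE is the grip in N (left out, the last holds). Time passes only in rows, so rows that repeat a pose let the fingers close. It gives the time, the measured TCP pose, the force, the opening and the grip force at its end, in the units of the state.
- ctrl.get_state(): the state, without advancing time (a new reading comes with each control period).
- ctrl.get_image(name): name is "side" or "top" or "wrist"; returns a dict with "image" (400x640x3 uint8, red, green, blue), "K" (3x3 intrinsics, pixels), "world_to_cam" (4x4, takes a point from world to camera coordinates); the wrist camera has in their place "hand_eye" (4x4, takes a point from camera to tool coordinates, whose origin is the TCP and whose axes are the flange's). Camera axes: x right, y down, z forward; pixel columns grow to the right and rows downward; lengths in m; the calibration is good to about 2 mm. A picture is of the moment at which its call begins: read the wrist's pose just before it. There is no depth.
- ctrl.close_job(): hands the job in; it is judged then, once.
The state is a dict: "time": time; "joint_positions": joint angles; "qd": joint speeds; "joint_torque": joint torques, N m; "position": TCP position; "tool_rot": TCP orientation; "ft_force": force on the tool from outside, world axes, zero at the start; "torque": the same for the moment, N m; "grip_width": opening from 0.0 (shut) to 1.0 (fully open); "grip_force": force on a finger pad.
Only numpy, scipy, OpenCV 4.12 (cv2) and the standard library are available. Lean on these libraries where they do the work, as an engineer would, in place of code of your own. Each camera call takes 0.05 s, during which the arm holds its last target. There are 200 camera calls.

## Working session

There is one attempt and no reset: what is moved stays moved. The work goes in short steps, Python scripts to look and compute and a shell command to move; the robot and the scene stay as the last step left them, time stands still between calls to the robot, and variables do not carry over. Pictures are saved under pics/ and viewed, at most 10 in all, crops included, and the job is handed in when it is done.

```bash
mkdir -p pics
cat > h.py <<'E'
import numpy as np, cv2, json
from bench import ctrl
from scipy.spatial.transform import Rotation as R
def snap(name,fn):
    s=ctrl.get_state(); d=ctrl.get_image(name)
    K=np.array(d["K"])
    if name=="wrist":
        T=np.eye(4);T[:3,:3]=R.from_rotvec(s["tool_rot"]).as_matrix();T[:3,3]=s["position"]
        W=np.linalg.inv(T@np.array(d["hand_eye"]))
    else: W=np.array(d["world_to_cam"])
    cv2.imwrite(f"pics/{fn}.png",d["image"][:,:,::-1]); np.savez(f"pics/{fn}.npz",K=K,W=W)
    return d["image"]
def cam(fn): 
    d=np.load(f"pics/{fn}.npz"); return d["K"],d["W"]
def w(fn,u,v,z):
    K,W=cam(fn); Wi=np.linalg.inv(W); r=Wi[:3,:3]@np.linalg.inv(K)@[u,v,1]; c=Wi[:3,3]
    return (c+r*(z-c[2])/r[2])
def px(fn,p):
    K,W=cam(fn); q=K@(W@np.append(p,1))[:3]; return q[:2]/q[2]
def crop(fn,out,u0,v0,u1,v1,s):
    im=cv2.imread(f"pics/{fn}.png")[v0:v1,u0:u1]; cv2.imwrite(f"pics/{out}.png",cv2.resize(im,None,fx=s,fy=s,interpolation=cv2.INTER_CUBIC))
E
python3 - <<'E'
from h import *
s=ctrl.get_state(); print(s); print(R.from_rotvec(s["tool_rot"]).as_matrix().round(3)); print(s['time'])
for n in("top","side"): snap(n,n+"0")
a=cv2.imread("pics/top0.png");print(cam("top0"))
E
```

```text
{'time': 0.0, 'joint_positions': array([-1.27792667,  0.32183753, -0.07007215,  1.45165853,  0.02261823,
        1.37079381, -0.05692038]), 'qd': array([ 2.11321509e-03, -1.22859696e-04,  7.97447606e-04, -6.43205244e-04,
       -8.11222871e-04,  4.17875650e-04, -8.11195905e-05]), 'joint_torque': array([ 7.67241709e-04, -4.91303480e+01, -4.03702743e-01, -3.12533391e+01,
       -6.41333009e-02,  4.36990173e-02,  1.80750803e-04]), 'position': array([0.17877409, 0.62436418, 0.22146025]), 'tool_rot': array([-4.36450845e-01, -3.11097778e+00,  2.99191299e-03]), 'ft_force': array([-0.42944417, -0.44393365, -0.13820762]), 'torque': array([ 0.01702427,  0.00053703, -0.01770477]), 'grip_force': 0.0, 'grip_width': 1.0017872084433581}
[[-0.961  0.275 -0.   ]
 [ 0.275  0.961 -0.002]
 [-0.    -0.002 -1.   ]]
0.0
(array([[393.3898154 ,   0.        , 321.94420162],
       [  0.        , 393.3898154 , 201.52169508],
       [  0.        ,   0.        ,   1.        ]]), array([[ 0.02789646, -0.99943723,  0.01862809,  0.07976106],
       [-0.99741025, -0.02906607, -0.0657872 ,  0.5943103 ],
       [ 0.06629162, -0.01674462, -0.99765978,  0.82599831],
       [ 0.        ,  0.        ,  0.        ,  1.        ]]))
```

View pics/top0.png

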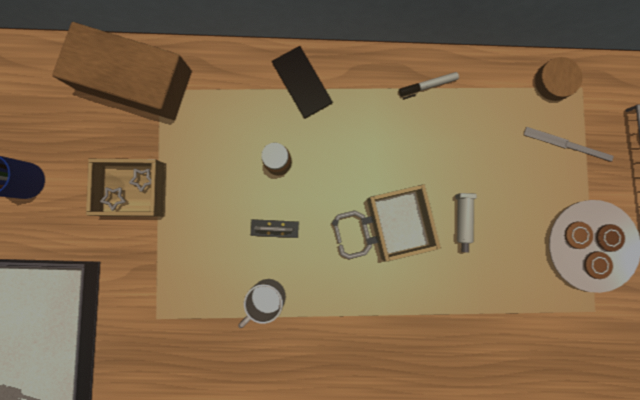

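View pics/side0.png

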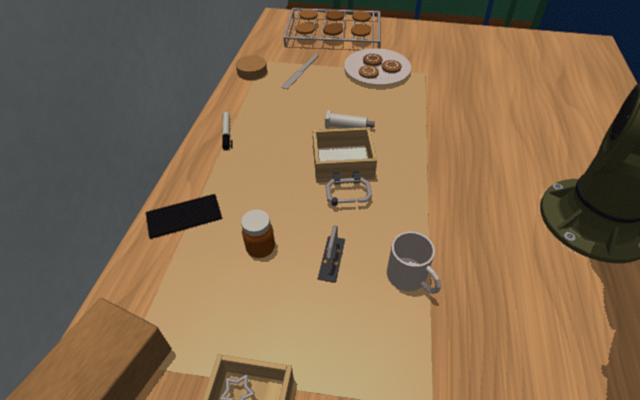

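Run:
```python
from h import *
a=cv2.imread("pics/top0.png")
cv2.imwrite("pics/c0.png",cv2.resize(a[175:275,235:435],None,fx=4,fy=4,interpolation=cv2.INTER_CUBIC))
cv2.imwrite("pics/c1.png",cv2.resize(cv2.imread("pics/side0.png")[110:290,290:450],None,fx=3.3,fy=3.3,interpolation=cv2.INTER_CUBIC))
```

```text
(no output)
```

View pics/c0.png

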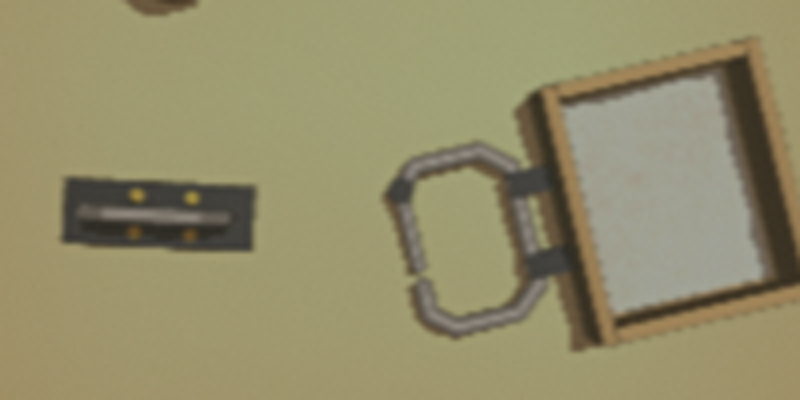

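View pics/c1.png

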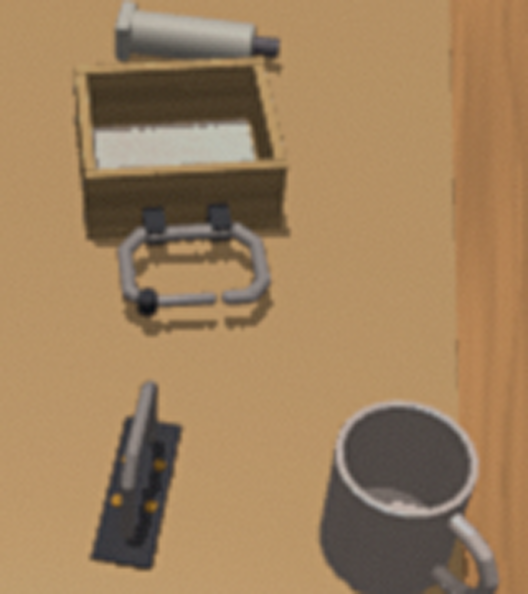

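The top view shows the loop plate (px 251–299, 219–237), loop near end at about (292,229), hook mouth at about (339,244) and tray corners at (371,197), (387,260) and (424,185); a tube lies behind the tray. I'll fit the poses.

```bash
cat >> h.py <<'E'
from scipy.optimize import least_squares
def fit(obs,x0):  # obs: list (fn,u,v,(x,y,z))
    def f(p):
        c,s=np.cos(p[2]),np.sin(p[2]); o=[]
        for fn,u,v,q in obs:
            o+=list(px(fn,[p[0]+c*q[0]-s*q[1],p[1]+s*q[0]+c*q[1],q[2]])-[u,v])
        return o
    r=least_squares(f,x0,loss="soft_l1"); return r.x,np.array(f(r.x)).reshape(-1,2).round(1)
E
python3 - <<'E'
from h import *
C=lambda a,b:(235+a/4-.4,175+b/4-.4)
S=lambda a,b:(290+a/3.3-.35,110+b/3.3-.35)
t=lambda a,b,q:("top0",*C(a,b),q)
s=lambda a,b,q:("side0",*S(a,b),q)
T=[t(543,90,(.058,-.068,.06)),t(607,343,(.058,.068,.06)),t(757,40,(-.058,-.068,.06)),t(400,190,(.138,-.033,.022)),t(417,272,(.138,.012,.022)),t(525,222,(.078,0,.022))]
S_=[s(85,177,(.058,-.068,.06)),s(287,170,(.058,.068,.06)),s(76,70,(-.058,-.068,.06)),s(270,65,(-.058,.068,.06)),s(215,299,(.138,.012,.022)),s(148,300,(.138,-.033,.022))]
L=[t(65,178,(.09,-.018,.004)),t(255,187,(-.014,-.018,.004)),t(253,250,(-.014,.018,.004)),t(62,242,(.09,.018,.004)),t(228,218,(-.004,0,.061)),t(80,212,(.074,0,.061))]
LS=[s(182,427,(-.014,.018,.004)),s(130,415,(-.014,-.018,.004)),s(93,560,(.09,-.018,.004)),s(152,569,(.09,.018,.004))]
for n,o in(("Ttop",T),("Tside",S_),("Tboth",T+S_)):
    p,r=fit(o,[.55,-.15,1.57]);print(n,p.round(4),r.tolist())
    pT=p
for n,o in(("Ltop",L),("Lside",LS),("Lboth",L+LS)):
    p,r=fit(o,[.55,.1,1.57]);print(n,p.round(4),r.tolist())
c,sn=np.cos(p[2]),np.sin(p[2]);d=pT[:2]-p[:2];print("tray in loop",d@[c,sn],d@[-sn,c],pT[2]-p[2])
E
```

```text
Ttop [ 0.5515 -0.0738  1.8261] [[-0.5, -0.8], [-0.9, 1.1], [0.7, -0.9], [0.2, -0.1], [0.8, 0.1], [-0.2, 0.7]]
Tside [ 0.5496 -0.071   1.811 ] [[-0.0, 0.2], [0.9, -0.2], [0.6, -1.2], [-0.8, -1.9], [0.1, 0.6], [-0.7, 1.2]]
Tboth [ 0.5505 -0.073   1.8176] [[-0.7, -0.6], [-1.6, 1.4], [0.6, -0.2], [-0.2, -0.2], [0.2, -0.0], [-0.6, 0.8], [-0.1, -0.4], [0.7, -1.0], [0.2, -1.7], [-1.3, -2.6], [0.2, -0.2], [-0.5, 0.5]]
Ltop [0.5312 0.1601 1.5562] [[-0.0, -0.2], [0.3, -0.4], [0.1, 0.4], [-0.2, 0.4], [0.6, 0.0], [-0.9, -0.1]]
Lside [0.5291 0.1625 1.5479] [[0.9, -0.5], [-0.7, 0.3], [-0.5, -0.3], [0.4, 0.4]]
Lboth [0.5306 0.1609 1.5551] [[-0.4, 0.0], [-0.0, -0.1], [-0.3, 0.7], [-0.6, 0.6], [0.2, 0.3], [-1.3, 0.1], [0.3, -1.3], [-1.4, -0.4], [-0.8, -1.0], [0.1, -0.5]]
tray in loop -0.23354984501275672 -0.023571788138382427 0.2624751787262374
```

```bash
cat >> h.py <<'E'
def go(x,y,z,yaw): # yaw of tool y axis; prints shift in mm, turn in deg
    s=ctrl.get_state(); M=R.from_rotvec(s["tool_rot"]).as_matrix()
    d=M.T@(np.array([x,y,z])-s["position"])
    Z=np.array([0,0,-1.]);Y=np.array([np.cos(yaw),np.sin(yaw),0]);X=np.cross(Y,Z)
    rv=R.from_matrix(M.T@np.c_[X,Y,Z]).as_rotvec(degrees=True)
    print("shift mm",(d*1e3).round(1),"turn",rv.round(2),"t",s["time"])
E
python3 - <<'E'
from h import *
print("tube edge",[w("top0",u,v,.015).round(3) for u,v in((459,195),(459,245))])
go(.45,.35,.2,1.818);go(.5637,-.1254,.2,1.818)
E
```

```text
tube edge [array([ 0.615, -0.201,  0.015]), array([ 0.507, -0.201,  0.015])]
shift mm [-336.2 -189.2   21.9] turn [-1.000e-01 -2.000e-02 -3.014e+01] t 0.1
shift mm [-576.4 -614.9   22.7] turn [-1.000e-01 -2.000e-02 -3.014e+01] t 0.1
```

```bash
python3 -m handwheel '[{"x":-0.035,"y":-0.02,"z":0.003,"wz":-3},{"x":-0.07,"y":-0.04,"z":0.006,"wz":-6},{"x":-0.105,"y":-0.06,"z":0.009,"wz":-9},{"x":-0.14,"y":-0.08,"z":0.012,"wz":-12},{"x":-0.175,"y":-0.1,"z":0.015,"wz":-15},{"x":-0.21,"y":-0.12,"z":0.018,"wz":-18},{"x":-0.245,"y":-0.14,"z":0.02,"wz":-21},{"x":-0.275,"y":-0.155,"z":0.022,"wz":-25},{"x":-0.305,"y":-0.172,"z":0.022,"wz":-28},{"x":-0.336,"y":-0.189,"z":0.022,"wz":-30}]' 0.036 20
python3 -c "
from h import *
go(.5637,-.1254,.2,1.818)"
```

```text
shift mm [-576.4 -614.9   22.7] turn [-1.000e-01 -2.000e-02 -3.014e+01] t 0.1invalid input at $[0]: expected keys x, y, z, wx, wy, wz
```

All six keys are needed.

```bash
python3 -m handwheel '[{"x":-0.035,"y":-0.02,"z":0.003,"wx":0,"wy":0,"wz":-3},{"x":-0.07,"y":-0.04,"z":0.006,"wx":0,"wy":0,"wz":-6},{"x":-0.105,"y":-0.06,"z":0.009,"wx":0,"wy":0,"wz":-9},{"x":-0.14,"y":-0.08,"z":0.012,"wx":0,"wy":0,"wz":-12},{"x":-0.175,"y":-0.1,"z":0.015,"wx":0,"wy":0,"wz":-15},{"x":-0.21,"y":-0.12,"z":0.018,"wx":0,"wy":0,"wz":-18},{"x":-0.245,"y":-0.14,"z":0.02,"wx":0,"wy":0,"wz":-21},{"x":-0.275,"y":-0.155,"z":0.022,"wx":0,"wy":0,"wz":-25},{"x":-0.305,"y":-0.172,"z":0.022,"wx":0,"wy":0,"wz":-28},{"x":-0.336,"y":-0.189,"z":0.022,"wx":0,"wy":0,"wz":-30}]' 0.036 20
python3 -c "
from h import *
go(.5637,-.1254,.2,1.818)"
```

```text
time: 0.93
position: [0.4505, 0.3492, 0.2001]
tool_rot: [0.388, -3.117, 0.0]
ft_force: [0.3, 1.1, -0.4]
grip_width: 0.43
grip_force: 0.0
shift mm [ 6.500e+00 -4.879e+02  2.000e-01] turn [-0.01 -0.05  0.01] t 0.9333
```

```bash
python3 -m handwheel '[{"x":0.001,"y":-0.04,"z":0,"wx":0,"wy":0,"wz":0},{"x":0.002,"y":-0.08,"z":0,"wx":0,"wy":0,"wz":0},{"x":0.002,"y":-0.12,"z":0,"wx":0,"wy":0,"wz":0},{"x":0.003,"y":-0.16,"z":0,"wx":0,"wy":0,"wz":0},{"x":0.003,"y":-0.2,"z":0,"wx":0,"wy":0,"wz":0},{"x":0.004,"y":-0.24,"z":0,"wx":0,"wy":0,"wz":0},{"x":0.005,"y":-0.28,"z":0,"wx":0,"wy":0,"wz":0},{"x":0.005,"y":-0.32,"z":0,"wx":0,"wy":0,"wz":0},{"x":0.006,"y":-0.36,"z":0,"wx":0,"wy":0,"wz":0},{"x":0.006,"y":-0.4,"z":0,"wx":0,"wy":0,"wz":0}]'
python3 -m handwheel '[{"x":0,"y":-0.04,"z":0,"wx":0,"wy":0,"wz":0},{"x":0,"y":-0.07,"z":0,"wx":0,"wy":0,"wz":0},{"x":0,"y":-0.088,"z":0,"wx":0,"wy":0,"wz":0},{"x":0,"y":-0.088,"z":0,"wx":0,"wy":0,"wz":0},{"x":0,"y":-0.088,"z":0,"wx":0,"wy":0,"wz":0}]'
python3 -c "
from h import *
snap('wrist','w0')
go(.5637,-.1254,.2,1.818)"
```

```text
time: 1.77
position: [0.5407, -0.0407, 0.2004]
tool_rot: [0.384, -3.118, -0.001]
ft_force: [0.8, -0.2, -0.0]
grip_width: 0.412
grip_force: 0.0
time: 2.18
position: [0.5619, -0.1252, 0.2]
tool_rot: [0.379, -3.117, -0.0]
ft_force: [-0.1, 1.2, -0.8]
grip_width: 0.411
grip_force: 0.0
shift mm [-1.1 -2.3  0. ] turn [ 0.07 -0.05 -0.14] t 2.2333
```

View pics/w0.png

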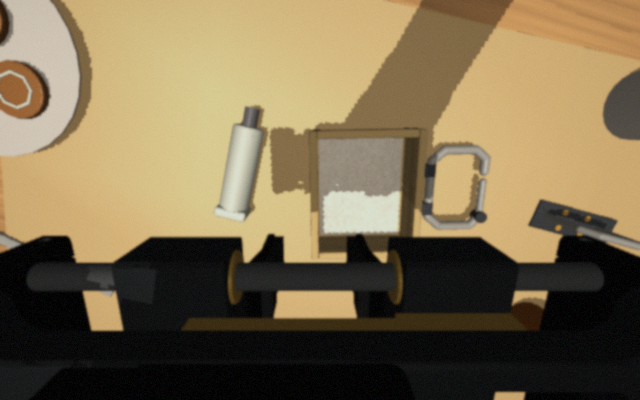

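The wrist view shows the tray with its rear top edge at u≈312 (far corners (311,129) and (425,129)), the tube at (240,170) and the hook at (455,187). I'll check that against the fitted poses.

Run:
```python
from h import *
p=[.5505,-.073,1.8176];c,s=np.cos(p[2]),np.sin(p[2])
for q in((-.058,.068,.06),(.058,.068,.06),(.058,-.068,.06),(.138,.012,.022),(.138,-.033,.022)):
    print(q,px("w0",[p[0]+c*q[0]-s*q[1],p[1]+s*q[0]+c*q[1],q[2]]).round(1))
o=[("w0",311,129,(-.058,.068,.06)),("w0",425,129,(.058,.068,.06)),("w0",484,177,(.138,.012,.022)),("w0",480,216,(.138,-.033,.022))]
print(fit(o,p))
go(.5637,-.1254,.016,1.818)
```

```text
(-0.058, 0.068, 0.06) [309.6 129.9]
(0.058, 0.068, 0.06) [429.3 129.3]
(0.058, -0.068, 0.06) [417.6 258.5]
(0.138, 0.012, 0.022) [482.7 179.2]
(0.138, -0.033, 0.022) [477.4 216.9]
(array([ 0.54953993, -0.07179457,  1.82570155]), array([[-0.5,  0.7],
       [ 5.3, -0.9],
       [ 0.1,  0.6],
       [-1. , -0.5]]))
shift mm [ -1.3  -2.6 184. ] turn [ 0.07 -0.05 -0.14] t 2.2333
```

```bash
python3 -m handwheel '[{"x":-0.001,"y":-0.001,"z":0.03,"wx":0,"wy":0,"wz":0},{"x":-0.001,"y":-0.001,"z":0.06,"wx":0,"wy":0,"wz":0},{"x":-0.001,"y":-0.001,"z":0.09,"wx":0,"wy":0,"wz":0},{"x":-0.001,"y":-0.001,"z":0.115,"wx":0,"wy":0,"wz":0},{"x":-0.001,"y":-0.001,"z":0.135,"wx":0,"wy":0,"wz":0},{"x":-0.001,"y":-0.001,"z":0.15,"wx":0,"wy":0,"wz":0},{"x":-0.001,"y":-0.001,"z":0.162,"wx":0,"wy":0,"wz":0},{"x":-0.001,"y":-0.001,"z":0.172,"wx":0,"wy":0,"wz":0},{"x":-0.001,"y":-0.001,"z":0.18,"wx":0,"wy":0,"wz":0},{"x":-0.001,"y":-0.001,"z":0.184,"wx":0,"wy":0,"wz":0}]'
python3 -m handwheel '[{"x":0,"y":0,"z":0,"wx":0,"wy":0,"wz":0},{"x":0,"y":0,"z":0,"wx":0,"wy":0,"wz":0},{"x":0,"y":0,"z":0,"wx":0,"wy":0,"wz":0},{"x":0,"y":0,"z":0,"wx":0,"wy":0,"wz":0},{"x":0,"y":0,"z":0,"wx":0,"wy":0,"wz":0},{"x":0,"y":0,"z":0,"wx":0,"wy":0,"wz":0},{"x":0,"y":0,"z":0,"wx":0,"wy":0,"wz":0},{"x":0,"y":0,"z":0,"wx":0,"wy":0,"wz":0}]' 0 30
python3 - <<'E'
from h import *
snap('top','top1')
crop('top1','c2',235,165,435,275,4)
s=ctrl.get_state();print(s['position'],R.from_rotvec(s['tool_rot']).as_matrix().round(3)[:2,1])
E
```

```text
time: 3.07
position: [0.5635, -0.1241, 0.0158]
tool_rot: [0.385, -3.117, -0.001]
ft_force: [-0.9, 0.3, 0.3]
grip_width: 0.406
grip_force: 0.0
time: 3.73
position: [0.564, -0.1254, 0.0172]
tool_rot: [-0.384, 3.117, -0.001]
ft_force: [-1.6, -1.4, 3.1]
grip_width: 0.09
grip_force: 30.0
[ 0.56397041 -0.12536653  0.01717137] [-0.242  0.97 ]
```

View pics/c2.png

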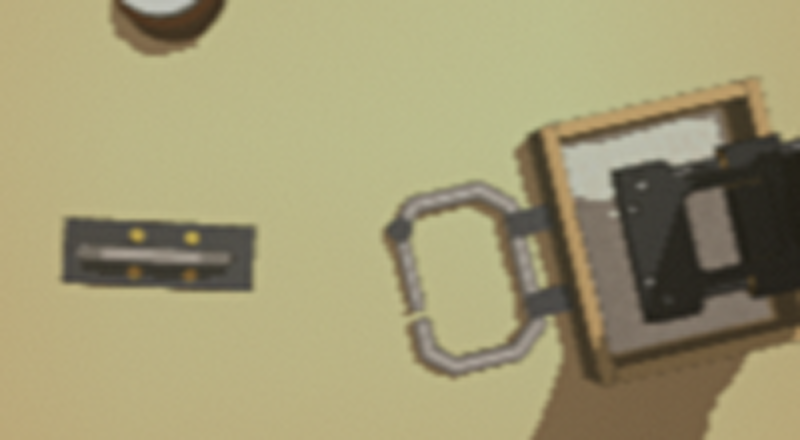

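```bash
python3 -c "
from h import *
go(.5272,-.0685,.017,1.555)"
```

```text
shift mm [21.9 64.1  0.1] turn [-0.03  0.05 14.94] t 3.7833
```

```bash
python3 -m handwheel '[{"x":0.0025,"y":0.006,"z":0,"wx":0,"wy":0,"wz":1.5},{"x":0.005,"y":0.013,"z":0,"wx":0,"wy":0,"wz":3},{"x":0.0075,"y":0.02,"z":0,"wx":0,"wy":0,"wz":5},{"x":0.01,"y":0.028,"z":0,"wx":0,"wy":0,"wz":7},{"x":0.0125,"y":0.036,"z":0,"wx":0,"wy":0,"wz":9},{"x":0.015,"y":0.044,"z":0,"wx":0,"wy":0,"wz":11},{"x":0.018,"y":0.052,"z":0,"wx":0,"wy":0,"wz":13},{"x":0.02,"y":0.059,"z":0,"wx":0,"wy":0,"wz":14.5},{"x":0.022,"y":0.064,"z":0,"wx":0,"wy":0,"wz":15},{"x":0.022,"y":0.064,"z":0,"wx":0,"wy":0,"wz":15}]'
python3 - <<'E'
from h import *
snap('top','top2')
crop('top2','c3',240,190,390,270,5)
go(.5272,-.0685,.017,1.555)
E
```

```text
time: 4.62
position: [0.5271, -0.0685, 0.0172]
tool_rot: [0.028, 3.14, -0.001]
ft_force: [-1.0, -1.9, 4.2]
grip_width: 0.089
grip_force: 30.0
shift mm [-0.1  0.   0.1] turn [-0.    0.06 -0.09] t 4.6667
```

View pics/c3.png

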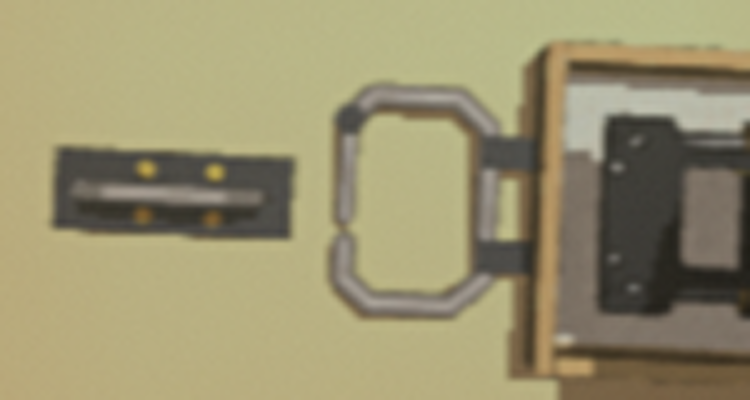

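Run:
```python
from h import *
t=lambda a,b,q:("top2",240+a/5-.4,190+b/5-.4,q)
L=[t(57,148,(.09,-.018,.004)),t(295,158,(-.014,-.018,.004)),t(292,238,(-.014,.018,.004)),t(53,230,(.09,.018,.004))]
T=[t(349,118,(.138,-.033,.022)),t(345,219,(.138,.012,.022)),t(487,205,(.078,0,.022)),t(340,240,(.138,.0165,.022)),t(415,85,(.108,-.049,.022)),t(415,318,(.108,.049,.022))]
a,r=fit(L,[.53,.16,1.55]);print(a.round(4),r.tolist())
b,r=fit(T,[.53,-.01,1.55]);print(b.round(4),r.tolist())
c,s=np.cos(a[2]),np.sin(a[2]);d=b[:2]-a[:2];print(d@[c,s],d@[-s,c],b[2]-a[2])
m=b[:2]+.138*np.array([np.cos(b[2]),np.sin(b[2])])-a[:2];print("mouth",m@[c,s],m@[-s,c])
```

```text
[0.5312 0.1598 1.5612] [[-0.1, -0.1], [0.2, -0.3], [0.1, 0.3], [-0.1, 0.1]]
[ 0.5315 -0.0145  1.5694] [[-0.3, 0.5], [-0.2, 1.5], [-0.2, -0.5], [0.8, -0.6], [0.8, 0.1], [-0.6, -0.4]]
-0.17434253138981257 -0.0019463555315949795 0.008140296185399576
mouth -0.03634710360968157 -0.0008230070644451771
```

```bash
python3 -m handwheel '[{"x":0,"y":0.006,"z":0,"wx":0,"wy":0,"wz":0},{"x":0,"y":0.012,"z":0,"wx":0,"wy":0,"wz":0},{"x":0,"y":0.018,"z":0,"wx":0,"wy":0,"wz":0},{"x":0,"y":0.024,"z":0,"wx":0,"wy":0,"wz":0},{"x":0,"y":0.029,"z":0,"wx":0,"wy":0,"wz":0},{"x":0,"y":0.034,"z":0,"wx":0,"wy":0,"wz":0},{"x":0,"y":0.039,"z":0,"wx":0,"wy":0,"wz":0},{"x":0,"y":0.044,"z":0,"wx":0,"wy":0,"wz":0},{"x":0,"y":0.048,"z":0,"wx":0,"wy":0,"wz":0},{"x":0,"y":0.052,"z":0,"wx":0,"wy":0,"wz":0}]'
python3 -m handwheel '[{"x":0,"y":0.004,"z":0,"wx":0,"wy":0,"wz":0},{"x":0,"y":0.008,"z":0,"wx":0,"wy":0,"wz":0},{"x":0,"y":0.012,"z":0,"wx":0,"wy":0,"wz":0},{"x":0,"y":0.016,"z":0,"wx":0,"wy":0,"wz":0},{"x":0,"y":0.02,"z":0,"wx":0,"wy":0,"wz":0},{"x":0,"y":0.024,"z":0,"wx":0,"wy":0,"wz":0},{"x":0,"y":0.027,"z":0,"wx":0,"wy":0,"wz":0},{"x":0,"y":0.029,"z":0,"wx":0,"wy":0,"wz":0},{"x":0,"y":0.031,"z":0,"wx":0,"wy":0,"wz":0},{"x":0,"y":0.031,"z":0,"wx":0,"wy":0,"wz":0}]'
python3 - <<'E'
from h import *
snap('top','top3')
crop('top3','c4',240,190,390,270,5)
E
```

```text
time: 5.5
position: [0.5282, -0.0203, 0.0172]
tool_rot: [0.03, 3.14, -0.006]
ft_force: [-0.9, -10.1, 6.4]
grip_width: 0.088
grip_force: 30.0
time: 6.33
position: [0.529, 0.0127, 0.0171]
tool_rot: [0.029, 3.14, -0.003]
ft_force: [0.6, -7.1, 6.2]
grip_width: 0.09
grip_force: 30.0
```

View pics/c4.png

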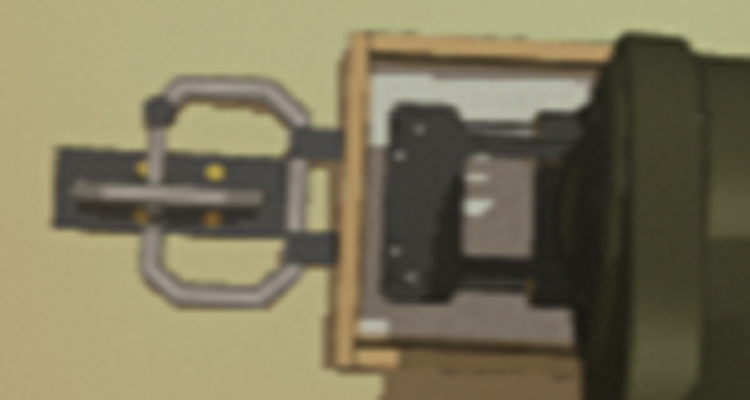

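The gate bar already looks straight from its hinge at (160,110) down to the nose, so it may be shut. The upright is about 45 mm in, so I'll push on gently towards the spine.

```bash
python3 -m handwheel '[{"x":0,"y":0.001,"z":0,"wx":0,"wy":0,"wz":0},{"x":0,"y":0.002,"z":0,"wx":0,"wy":0,"wz":0},{"x":0,"y":0.003,"z":0,"wx":0,"wy":0,"wz":0},{"x":0,"y":0.003,"z":0,"wx":0,"wy":0,"wz":0}]'
python3 -m handwheel '[{"x":0,"y":0.001,"z":0,"wx":0,"wy":0,"wz":0},{"x":0,"y":0.0015,"z":0,"wx":0,"wy":0,"wz":0},{"x":0,"y":0.0015,"z":0,"wx":0,"wy":0,"wz":0}]'
```

```text
time: 6.72
position: [0.529, 0.0152, 0.0172]
tool_rot: [0.029, 3.14, -0.003]
ft_force: [-0.2, -6.3, 6.0]
grip_width: 0.088
grip_force: 30.0
time: 6.97
position: [0.529, 0.0166, 0.0171]
tool_rot: [0.03, 3.14, -0.004]
ft_force: [0.3, -6.6, 5.6]
grip_width: 0.089
grip_force: 30.0
```

```bash
python3 -m handwheel '[{"x":0,"y":0.001,"z":0,"wx":0,"wy":0,"wz":0},{"x":0,"y":0.001,"z":0,"wx":0,"wy":0,"wz":0}]'|grep -E "posi|force:"
python3 -m handwheel '[{"x":0,"y":0.001,"z":0,"wx":0,"wy":0,"wz":0},{"x":0,"y":0.001,"z":0,"wx":0,"wy":0,"wz":0}]'|grep -E "posi|force:"
python3 - <<'E'
from h import *
snap('side','side3')
crop('side3','c5',300,160,420,290,4.5)
E
```

```text
position: [0.529, 0.0176, 0.0171]
ft_force: [-0.5, -6.7, 6.6]
grip_force: 30.0
position: [0.529, 0.0187, 0.0172]
ft_force: [0.5, -7.6, 6.1]
grip_force: 30.0
```

View pics/c5.png

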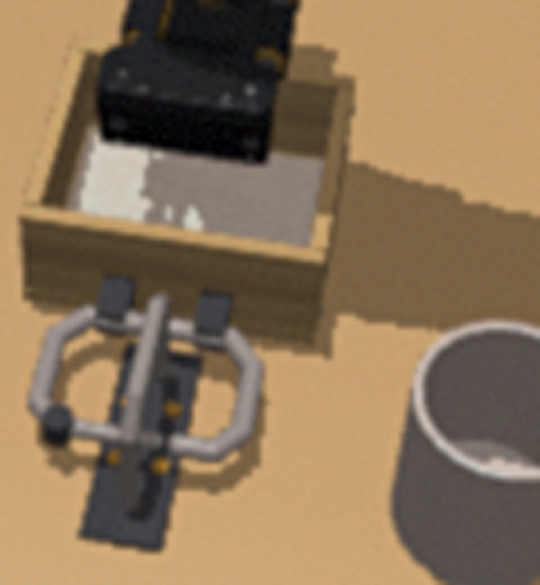

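The side view shows the gate in line with the nose from (57,425) to (200,445), and the near upright inside the hook by the spine. I'll release and lift.

```bash
python3 -m handwheel '[{"x":0,"y":0,"z":0,"wx":0,"wy":0,"wz":0},{"x":0,"y":0,"z":0,"wx":0,"wy":0,"wz":0},{"x":0,"y":0,"z":0,"wx":0,"wy":0,"wz":0},{"x":0,"y":0,"z":0,"wx":0,"wy":0,"wz":0},{"x":0,"y":0,"z":0,"wx":0,"wy":0,"wz":0},{"x":0,"y":0,"z":0,"wx":0,"wy":0,"wz":0}]' 0.036
python3 -m handwheel '[{"x":0,"y":0,"z":-0.005,"wx":0,"wy":0,"wz":0},{"x":0,"y":0,"z":-0.015,"wx":0,"wy":0,"wz":0},{"x":0,"y":0,"z":-0.03,"wx":0,"wy":0,"wz":0},{"x":0,"y":0,"z":-0.05,"wx":0,"wy":0,"wz":0},{"x":0,"y":0,"z":-0.07,"wx":0,"wy":0,"wz":0},{"x":0,"y":0,"z":-0.1,"wx":0,"wy":0,"wz":0},{"x":0,"y":0,"z":-0.13,"wx":0,"wy":0,"wz":0},{"x":0,"y":0,"z":-0.15,"wx":0,"wy":0,"wz":0},{"x":0,"y":0,"z":-0.15,"wx":0,"wy":0,"wz":0},{"x":0,"y":0,"z":-0.15,"wx":0,"wy":0,"wz":0}]'
python3 - <<'E'
from h import *
snap('side','side4'); snap('top','top4')
a=cv2.imread('pics/side4.png')[150:290,220:450]; b=cv2.imread('pics/top4.png')[140:330,220:400]
f=lambda i:cv2.resize(i,(400,int(400*i.shape[0]/i.shape[1])),interpolation=cv2.INTER_CUBIC)
a,b=f(a),f(b);o=np.zeros((max(len(a),len(b)),800,3),'uint8');o[:len(a),:400]=a;o[:len(b),400:]=b;cv2.imwrite('pics/c6.png',o)
E
```

```text
time: 7.85
position: [0.528, 0.0219, 0.0163]
tool_rot: [-0.026, -3.141, -0.001]
ft_force: [0.8, -0.3, 0.3]
grip_width: 0.39
grip_force: 0.0
time: 8.68
position: [0.5293, 0.0215, 0.1687]
tool_rot: [0.027, 3.138, 0.002]
ft_force: [0.1, -0.3, -0.5]
grip_width: 0.414
grip_force: 0.0
```

View pics/c6.png

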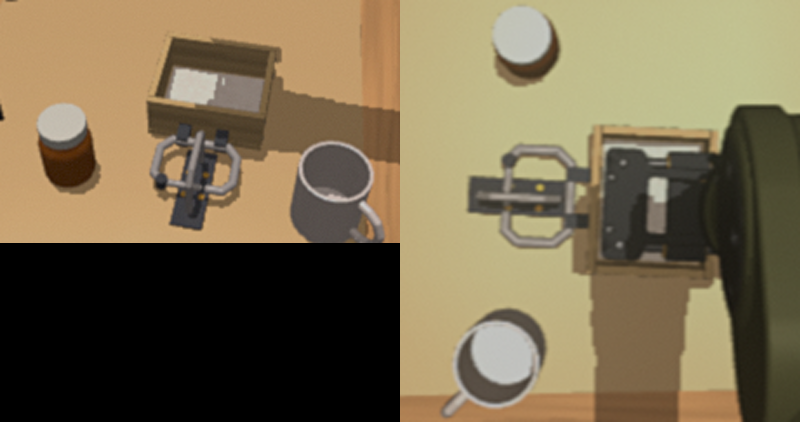

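The tray is clipped and flat, the gate is in line with the nose, the jar and mug are upright, and the gripper is well clear.

```bash
python3 -c "
from bench import ctrl
print(ctrl.close_job())"
```

```text
the job is handed in; nothing more can be done
None
```

The tray is clipped to the loop: the last pictures showed the gate shut behind the near upright, the tray flat, the jar and mug upright and the gripper clear; I handed it in at about 9 s on the robot's clock, and no verdict came back.

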